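# Set the brush-holder clamp screw in the under-stair cupboard

### The arm

A 7-joint arm with a two-finger parallel gripper is mounted at the origin on the work surface. World frame = base frame: x ahead of the robot, y to its left, z up, the work surface at z = 0. Lengths are in m, angles in rad, forces in N, time in s.
With the tool pointing down it reaches from about 0.4 to 0.875 m from the base axis. Payload 19.3 kg.
Tool frame: the origin (TCP) lies midway between the tips of the shut fingers; the grasp point (between the pads) lies 19 mm behind it; x points along the fingers, y is the direction in which the jaws open and shut, and the axes are right-handed (so a half turn about x gives the same grasp; the last joint's range is limited). The gripper opens to 85 mm and grips with 20 to 120 N. Pads are 22 mm wide; open, the fingers measure 114 mm over their backs; the gripper's body (76 mm by 85 mm) begins 54 mm behind the grasp point. The pads swing forward as they close: fully open they stand 13 mm farther back than shut.
Start: joints at [-1.395, 0.521, -0.036, 1.599, 0.021, 1.021, -0.113], TCP at [0.152, 0.606, 0.231] pointing down, gripper open.
Joint ranges: [-2.91, 2.91], [-0.3, 2.13], [-1.5, 1.42], [0.17, 2.43], [-1.26, 4.41], [0.16, 1.93], [-2.52, 2.52]. Speed limits (rad/s): [1.89, 1.89, 2.39, 2.39, 3.01, 3.01, 3.01].

### API

Orientations are given as [roll, pitch, yaw] about the fixed x, y, z axes, in that order (R = Rz(yaw) Ry(pitch) Rx(roll)).
In Python, from workcell import bot gives the robot as it stands. The module is installed in compiled form; this text tells all that it offers.
- The arm moves only by the tool servo_tool, never from a script. Its argument "targets" is a list of rows, each an object of numbers: "x", "y", "z": the shift along the tool's x, y, z as a fraction of full scale; "wx", "wy", "wz": the turn, a rotation vector about the tool's x, y, z as a fraction of full scale. A call has 1 to 12 rows; each row is the pose to reach, as a shift and turn from the pose measured when the call began, along the tool's axes at that moment, turning the shorter way round; what a row does not reach only later rows make up. Full scale, the value 1, is 40 cm for a shift and 360 degrees for a turn. A row lasts 1/8 s, in which the tool goes at most 62.5 mm and 10.7 degrees, less where a joint would pass 70% of its speed; a pose out of reach is approached as far as the arm can. A call with a number of a shift or a turn outside -1 to 1 is refused whole. A call with a gripper value outside its range is refused whole. "grip" is the gripper command: -1 is shut, 1 is fully open, values between are in proportion, set as the call begins (left out, the last holds). The fingers move at their own pace and stop on an object; "squeeze" is the grip in N (left out, the last holds). Time passes only in rows, so rows that repeat a pose let the fingers close. It gives the time, the measured TCP pose, the force and the opening at its end, in the units of the state.
- bot.observe(): the state, without advancing time (a new reading comes with each control period).
- bot.grab_frame(name): name is "side" or "top"; returns (picture, depth): 400x640x3 uint8, red, green, blue; 400x640 float32, m along the optical axis (not along the pixel's ray), 0 where there is no reading.
- bot.get_calibration(name): a dict with "intrinsics" (3x3 intrinsics, pixels), "R" (3x3) and "t" (3): a world point X has camera coordinates R X + t. Camera axes: x right, y down, z forward; pixel columns grow to the right and rows downward; lengths in m; the calibration is good to about 2 mm. A picture is of the moment at which its call begins. get_calibration takes no time and is no camera call.
- bot.job_done(): hands the job in, once; it reports no verdict.
Trained networks look in the newest picture that a camera, given by its name, has taken for a name from the list of things; names that differ only in an ending like _2 or _b are one class to them, and where a whole thing is asked for, a point or a joint stands for the part that bears it (a point fixed in the world has none). Each returns a list of dicts, best first, with "confidence" (0 to 1); they miss things now and then, are a little off and sometimes report something else, mostly with a low value. They report only what shows in the picture. A call takes as long as a camera call.
- bot.trace(camera, target): "mask" (400x640 bool, what is visible of it) and "pixel" ([column, row] in pixels, amid what is visible of it).
The state is a dict: "clock": time; "qpos": joint angles; "qd": joint speeds; "joint_efforts": joint torques, N m; "position": TCP position; "tool_rot": TCP orientation; "force": force on the tool from outside, world axes, zero at the start; "moment": the same for the moment, N m; "grip_width": finger opening in m.
Only numpy, scipy, OpenCV 4.12 (cv2) and the standard library are available. Lean on these libraries where they do the work, as an engineer would, in place of code of your own. Each camera call takes 0.05 s, during which the arm holds its last target. There are 200 camera calls.

### The job

Three clamps sit along the front edge of the white rack tier. On the one that carries the tall chrome brush holder, turn the wing screw clockwise (seen from above) until it bottoms, then back it off an eighth of a turn, 45 degrees, so that the holder is held but can still be swivelled, and let go. Leave the wing screws of the other two clamps as they are.

Things in the scene. Friction and masses are not known exactly. Their poses are not given: they have to be found in the camera images.
- holder_screw (a joint): Wing screw of the clamp that carries the chrome brush holder (upright cylinder 72 mm across, 108 mm tall). Angle in rad: 0 = bottomed on a hard stop, wing then parallel to the tier's front edge; grows as it unscrews, counterclockwise from above; starts at 1.05 to 1.4. Vertical axis; does not rise or sink as it turns; stays where left (friction 0.06 N m).
- holder_grip (a point): Grip point of that screw: on its axis, mid-height of its black wing, turning with it. Wing 58 mm long along the point's y, 12 mm thick along its x (flat faces to pinch), from 13 mm below to 13 mm above the point. Clamp block (46 x 50 mm) top 27 mm below the point, tier deck 72 mm, table 122 mm. The holder's axis is 125 mm behind the screw's, its rim 36 mm above the point.
- pot_wingtip (a point): Outer part of the wing (25 mm from its axis) of the screw of a like clamp, the one that carries a squat white ceramic pot 88 mm across and 68 mm tall. To be left alone. The three clamps stand 150 mm apart in any order.
- pegs_wingtip (a point): The same point on the screw of the like clamp that carries a white 80 x 90 x 50 mm tray of clothes pegs. To be left alone.

How it is judged:
By the outcome, as a careful person would: the job done as asked, in the order asked, and still so for the second after the job is handed in, with the robot touching nothing.
It also fails if it takes over 35 s, if anything falls off the work surface, if the arm or the gripper's body presses on something with over 40 N, if the wrist force passes 120 N, or if a joint passes its speed limit or range.

## Working session

There is one attempt and no reset: what is moved stays moved. The work goes in short steps, Python scripts to look and compute and a tool call to move; the robot and the scene stay as the last step left them, time stands still between calls to the robot, and variables do not carry over. Pictures are saved under pics/ and viewed, on a budget of 10 in all, crops included, one or two more only if the job needs it, and the job is handed in when it is done.

Besides the shell and the picture viewer there is one more tool, called after ">>>" in YAML: its name, and indented under it one key for each argument. servo_tool: Moves the arm, as the interface text tells. Shift numbers are shares of 40 cm and turn numbers shares of 360 degrees, none past 1 either way. Its arguments: {"type":"object","properties":{"targets":{"type":"array"},"grip":{"type":"number"},"squeeze":{"type":"number"}},"required":["targets"]}

```bash
mkdir -p pics
cat > h.py <<'E'
import numpy as np, cv2
from workcell import bot
from scipy.spatial.transform import Rotation as Rn
def world(name,depth,mask=None):
    c=bot.get_calibration(name);K=np.array(c["intrinsics"]);R=np.array(c["R"]);t=np.array(c["t"])
    v,u=np.indices(depth.shape); p=np.stack([(u-K[0,2])/K[0,0]*depth,(v-K[1,2])/K[1,1]*depth,depth],-1)
    return (p-t)@R   # R^T(p-t)
def save(n,img): cv2.imwrite(n,img[...,::-1])
E
python3 - <<'E'
from h import *
s=bot.observe();print(s["clock"],s["position"],s["tool_rot"],s["grip_width"])
for n in ("top","side"):
    im,d=bot.grab_frame(n);save(f"pics/{n}0.png",im);np.savez(f"{n}0.npz",im=im,d=d)
    W=world(n,d)
    for tg in ("holder_screw","holder_grip","pot_wingtip","pegs_wingtip"):
        for r in bot.trace(n,tg)[:2]:
            m=r["mask"]&(d>0); print(n,tg,round(r["confidence"],2),r["pixel"],m.sum(),np.median(W[m],0).round(4),np.ptp(W[m],axis=0).round(3))
E
```

```text
0.0 [0.15204595 0.60588441 0.23072632] [-1.47921928  1.56966371 -1.72502659] 0.08550923156749955
top holder_screw 0.82 [254.9, 179.6] 250 [0.571  0.1429 0.1321] [0.051 0.029 0.045]
top holder_grip 0.68 [256.8, 181.1] 279 [0.5722 0.1423 0.1318] [0.055 0.031 0.045]
top pot_wingtip 0.55 [339.4, 189.9] 209 [ 0.5554 -0.0061  0.133 ] [0.064 0.038 0.086]
top pegs_wingtip 0.73 [411.8, 194.0] 249 [ 0.5395 -0.1515  0.1325] [0.056 0.023 0.047]
side holder_screw 0.73 [298.9, 159.7] 463 [0.5706 0.1404 0.1255] [0.096 0.169 0.136]
side holder_grip 0.86 [298.7, 161.2] 411 [0.5705 0.1396 0.126 ] [0.051 0.032 0.041]
side pot_wingtip 0.76 [331.6, 217.1] 504 [ 0.5539 -0.0089  0.1276] [0.053 0.039 0.042]
side pot_wingtip 0.61 [298.0, 161.6] 447 [0.5701 0.1403 0.1255] [0.068 0.173 0.135]
side pegs_wingtip 0.68 [378.5, 287.8] 581 [ 0.5385 -0.1575  0.1308] [0.053 0.021 0.043]
```

Run:
```python
from h import *
a=cv2.imread("pics/top0.png");b=cv2.imread("pics/side0.png")
cv2.imwrite("pics/both0.png",cv2.resize(np.vstack([a[80:330],b[60:360]]),(640,550)))
cs=[]
for n in("top","side"):
    d=np.load(n+"0.npz")["d"];im=np.load(n+"0.npz")["im"];W=world(n,d)
    for k,c in dict(holder=(.571,.142),pot=(.555,-.007),pegs=(.539,-.154)).items():
        m=(abs(W[...,:2]-c)<.045).all(-1)&(W[...,2]>.115)&(W[...,2]<.15)&(im.max(-1)<90)&(d>0)
        P=W[m]; zt=np.percentile(P[:,2],95); T=P[P[:,2]>zt-.006]
        e=cv2.minAreaRect((T[:,:2]*1000).astype(np.float32)); u=np.linalg.svd(T[:,:2]-T[:,:2].mean(0),full_matrices=False)[2][0]
        print(n,k,m.sum(),len(T),"ztop",zt.round(4),"mean",T.mean(0).round(4),"rect",np.round(e[0],1),np.round(e[1],1),"dir deg",np.degrees(np.arctan2(u[1],u[0])).round(1))
```

```text
top holder 243 176 ztop 0.1362 mean [0.5737 0.1444 0.1334] rect [573.8 144.5] [12.6 53.2] dir deg 155.9
top pot 207 169 ztop 0.1364 mean [ 0.5578 -0.0045  0.1338] rect [558.   -4.7] [11.8 51.7] dir deg 147.6
top pegs 231 166 ztop 0.1362 mean [ 0.5419 -0.1533  0.1337] rect [ 542.2 -153.8] [12.4 52.8] dir deg 166.8
side holder 329 150 ztop 0.137 mean [0.573  0.1421 0.1348] rect [572.9 143.7] [13.7 52.5] dir deg 157.5
side pot 408 195 ztop 0.1369 mean [ 0.5564 -0.0067  0.1348] rect [556.9  -5. ] [13.8 51.7] dir deg -31.5
side pegs 503 283 ztop 0.1371 mean [ 0.5399 -0.1554  0.1351] rect [ 541.2 -154.6] [12.7 53.4] dir deg 166.4
```

View pics/both0.png

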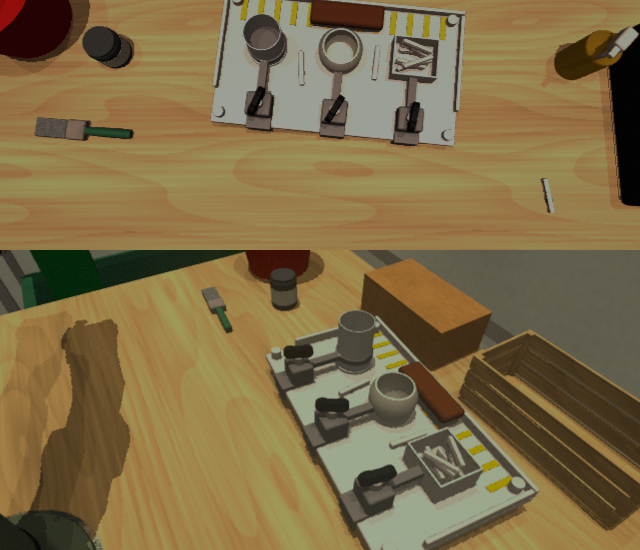

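The top half shows the chrome holder on the left clamp, with its wing at about (258,100). The pot's wing is at (335,108) and the pegs' at (412,115). The holder wing's axis is at about (0.5735, 0.144). It points 156.5° against a front-edge line of 83.9°, so the screw angle is about 1.27 rad, which is in the stated range.

```bash
cat >> h.py <<'E'
def pose():
    s=bot.observe();return s,np.array(s["position"]),Rn.from_euler("xyz",s["tool_rot"]).as_matrix()
def go(p,jaw):
    "fractions for TCP p, tool x straight down, jaw axis at jaw deg"
    s,q,R=pose(); j=np.radians(jaw); x=np.array([0,0,-1.]);y=np.array([np.cos(j),np.sin(j),0]);T=np.c_[x,y,np.cross(x,y)]
    sh=R.T@(np.array(p)-q)/.4; w=Rn.from_matrix(R.T@T).as_rotvec()/(2*np.pi)
    print("t",round(s["clock"],2),"pos",q.round(4),"jaw now",np.degrees(np.arctan2(R[1,1],R[0,1])).round(2),"downdot",(-R[2,0]).round(5),"shift",sh.round(4),"turn",w.round(4), "q7",round(s["qpos"][6],2),"F",np.round(s["force"],1),"M",np.round(s["moment"],2),"w",round(s["grip_width"],4))
E
python3 -c "
from h import *
go((.5735,.144,.20),66.5);go((.5735,.144,.20),246.5)"
```

```text
t 0.5 pos [0.1521 0.6062 0.2313] jaw now 75.91 downdot 1.0 shift [ 0.0783 -0.8643  1.303 ] turn [0.0261 0.     0.    ] q7 -0.11 F [-0.1 -0.1 -0.7] M [ 0.   -0.04  0.  ] w 0.0852
t 0.5 pos [0.1521 0.6062 0.2313] jaw now 75.91 downdot 1.0 shift [ 0.0783 -0.8643  1.303 ] turn [-0.4739 -0.      0.    ] q7 -0.11 F [-0.1 -0.1 -0.7] M [ 0.   -0.04  0.  ] w 0.0852
```

>>> servo_tool:
  targets:
    - {"x":0,"y":-0.43,"z":0.65,"wx":0.013}
    - {"x":0,"y":-0.43,"z":0.65,"wx":0.013}
    - {"x":0,"y":-0.43,"z":0.65,"wx":0.013}
    - {"x":0,"y":-0.43,"z":0.65,"wx":0.013}
    - {"x":0,"y":-0.43,"z":0.65,"wx":0.013}
    - {"x":0,"y":-0.43,"z":0.65,"wx":0.013}
    - {"x":0,"y":-0.43,"z":0.65,"wx":0.013}
    - {"x":0,"y":-0.43,"z":0.65,"wx":0.013}

```text
$.targets[0]: bad value
```

```bash
python3 -c "
from h import *
go((.5735,.144,.20),66.5)"
```

```text
t 0.5 pos [0.1521 0.6062 0.2313] jaw now 75.91 downdot 1.0 shift [ 0.0783 -0.8643  1.303 ] turn [0.0261 0.     0.    ] q7 -0.11 F [-0.1 -0.1 -0.7] M [ 0.   -0.04  0.  ] w 0.0852
```

>>> servo_tool:
  targets:
    - {"x":0.0,"y":-0.43,"z":0.65,"wx":0.013,"wy":0.0,"wz":0.0}
    - {"x":0.0,"y":-0.43,"z":0.65,"wx":0.013,"wy":0.0,"wz":0.0}
    - {"x":0.0,"y":-0.43,"z":0.65,"wx":0.013,"wy":0.0,"wz":0.0}
    - {"x":0.0,"y":-0.43,"z":0.65,"wx":0.013,"wy":0.0,"wz":0.0}
    - {"x":0.0,"y":-0.43,"z":0.65,"wx":0.013,"wy":0.0,"wz":0.0}
    - {"x":0.0,"y":-0.43,"z":0.65,"wx":0.013,"wy":0.0,"wz":0.0}
    - {"x":0.0,"y":-0.43,"z":0.65,"wx":0.013,"wy":0.0,"wz":0.0}
    - {"x":0.0,"y":-0.43,"z":0.65,"wx":0.013,"wy":0.0,"wz":0.0}

```text
clock: 1.5
position: [0.3616, 0.377, 0.2313]
tool_rot: [2.845, 1.57, 2.52]
force: [-0.2, 0.2, 0.2]
grip_width: 0.0854
```

```bash
python3 -c "
from h import *
go((.5735,.144,.20),66.5)"
```

```text
t 1.5 pos [0.3616 0.377  0.2313] jaw now 71.34 downdot 1.0 shift [ 0.0779 -0.3825  0.6883] turn [ 0.0134 -0.     -0.    ] q7 0.34 F [-0.2  0.2  0.2] M [ 0.01 -0.06 -0.03] w 0.0854
```

Now I'll go above the screw, staying high.

>>> servo_tool:
  targets:
    - {"x":0.0,"y":-0.382,"z":0.688,"wx":0.013,"wy":0.0,"wz":0.0}
    - {"x":0.0,"y":-0.382,"z":0.688,"wx":0.013,"wy":0.0,"wz":0.0}
    - {"x":0.0,"y":-0.382,"z":0.688,"wx":0.013,"wy":0.0,"wz":0.0}
    - {"x":0.0,"y":-0.382,"z":0.688,"wx":0.013,"wy":0.0,"wz":0.0}
    - {"x":0.0,"y":-0.382,"z":0.688,"wx":0.013,"wy":0.0,"wz":0.0}
    - {"x":0.0,"y":-0.382,"z":0.688,"wx":0.013,"wy":0.0,"wz":0.0}
    - {"x":0.07,"y":-0.382,"z":0.688,"wx":0.013,"wy":0.0,"wz":0.0}
    - {"x":0.07,"y":-0.382,"z":0.688,"wx":0.013,"wy":0.0,"wz":0.0}
    - {"x":0.07,"y":-0.382,"z":0.688,"wx":0.013,"wy":0.0,"wz":0.0}

```text
clock: 2.62
position: [0.5734, 0.1452, 0.2039]
tool_rot: [1.68, 1.57, 1.274]
force: [0.6, 0.4, 0.4]
grip_width: 0.0857
```

Run:
```python
from h import *
go((.5735,.144,.105),66.5)
im,d=bot.grab_frame("side");W=world("side",d)
r=bot.trace("side","holder_grip")[0];m=r["mask"]&(d>0)&(im.max(-1)<90);print(r["confidence"],m.sum(),np.median(W[m],0).round(4))
cv2.imwrite("pics/side1.png",cv2.resize(im[70:270,180:440,::-1],(780,600)))
```

```text
t 2.62 pos [0.5734 0.1452 0.2039] jaw now 66.74 downdot 1.0 shift [ 0.2472 -0.0027  0.0014] turn [ 0.0007 -0.     -0.0001] q7 0.89 F [0.6 0.4 0.4] M [-0.02 -0.01 -0.02] w 0.0857
0.93 428 [0.5713 0.1396 0.1256]
```

View pics/side1.png

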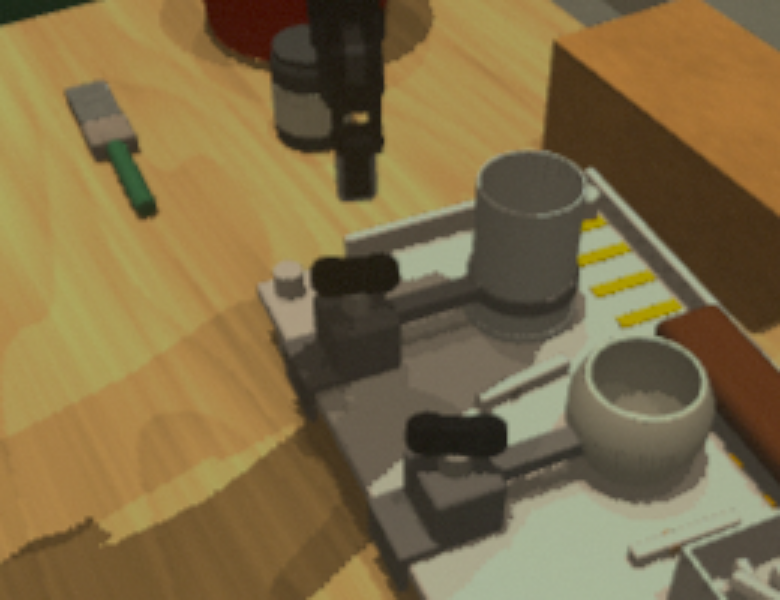

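The picture shows the gripper above and in line with the holder's wing, which is at (355,273) in the crop. I'll descend and close.

>>> servo_tool:
  targets:
    - {"x":0.12,"y":-0.003,"z":0.001,"wx":0.001,"wy":0.0,"wz":0.0}
    - {"x":0.19,"y":-0.003,"z":0.001,"wx":0.001,"wy":0.0,"wz":0.0}
    - {"x":0.245,"y":-0.003,"z":0.001,"wx":0.001,"wy":0.0,"wz":0.0}
    - {"x":0.245,"y":-0.003,"z":0.001,"wx":0.001,"wy":0.0,"wz":0.0}
    - {"x":0.245,"y":-0.003,"z":0.001,"wx":0.001,"wy":0.0,"wz":0.0}
  grip: 0.0

```text
clock: 3.35
position: [0.5743, 0.1439, 0.1074]
tool_rot: [0.873, 1.568, 0.46]
force: [0.3, 0.5, 0.5]
grip_width: 0.0425
```

>>> servo_tool:
  targets:
    - {"x":0.0,"y":0.0,"z":0.0,"wx":0.0,"wy":0.0,"wz":0.0}
    - {"x":0.0,"y":0.0,"z":0.0,"wx":0.0,"wy":0.0,"wz":0.0}
    - {"x":0.0,"y":0.0,"z":0.0,"wx":0.0,"wy":0.0,"wz":0.0}
    - {"x":0.0,"y":0.0,"z":0.0,"wx":0.0,"wy":0.0,"wz":0.0}
    - {"x":0.0,"y":0.0,"z":0.0,"wx":0.0,"wy":0.0,"wz":0.0}
    - {"x":0.0,"y":0.0,"z":0.0,"wx":0.0,"wy":0.0,"wz":0.0}
  grip: -1.0
  squeeze: 50

```text
clock: 4.1
position: [0.5747, 0.1438, 0.1087]
tool_rot: [0.786, 1.567, 0.373]
force: [-3.9, -2.3, 13.2]
grip_width: 0.0154
```

```bash
python3 -c "
from h import *
go((.5735,.144,.106),-6.1)"
```

```text
t 4.1 pos [0.5747 0.1438 0.1087] jaw now 66.34 downdot 0.99999 shift [ 0.0068 -0.0009 -0.003 ] turn [ 2.012e-01  1.000e-04 -7.000e-04] q7 0.91 F [-3.9 -2.3 13.2] M [-0.52  0.76  0.03] w 0.0154
```

>>> servo_tool:
  targets:
    - {"x":0.0,"y":0.0,"z":-0.003,"wx":0.0,"wy":0.0,"wz":0.0}
    - {"x":0.0,"y":0.0,"z":-0.003,"wx":0.0,"wy":0.0,"wz":0.0}
    - {"x":0.0,"y":0.0,"z":-0.003,"wx":0.0,"wy":0.0,"wz":0.0}

```text
clock: 4.47
position: [0.5745, 0.1438, 0.1092]
tool_rot: [0.626, 1.565, 0.212]
force: [6.3, -2.7, -5.4]
grip_width: 0.0149
```

Run:
```python
from h import *
go((.5735,.144,.106),-6.1)
im,d=bot.grab_frame("side")
cv2.imwrite("pics/side2.png",cv2.resize(im[90:190,230:360,::-1],(780,600)))
```

```text
t 4.47 pos [0.5745 0.1438 0.1092] jaw now 66.31 downdot 0.99998 shift [ 0.0079 -0.0007 -0.0026] turn [ 0.2011  0.0003 -0.0009] q7 0.91 F [ 6.3 -2.7 -5.4] M [-0.6  -1.2   0.04] w 0.0149
```

View pics/side2.png

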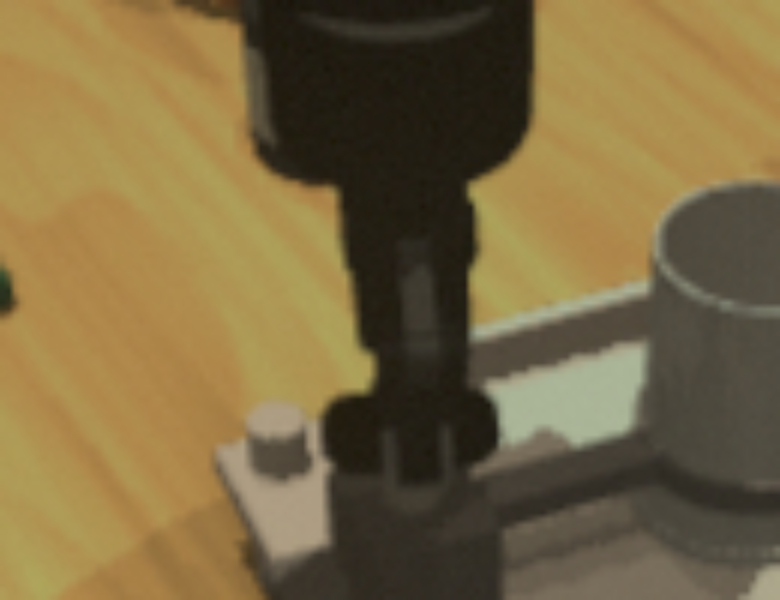

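The picture shows the fingers pinching the wing centrally at (415,440), clear of the holder. I'll turn it clockwise.

>>> servo_tool:
  targets:
    - {"x":0.0,"y":0.0,"z":0.0,"wx":0.02,"wy":0.0,"wz":0.0}
    - {"x":0.0,"y":0.0,"z":0.0,"wx":0.04,"wy":0.0,"wz":0.0}
    - {"x":0.0,"y":0.0,"z":0.0,"wx":0.06,"wy":0.0,"wz":0.0}
    - {"x":0.0,"y":0.0,"z":0.0,"wx":0.08,"wy":0.0,"wz":0.0}
    - {"x":0.0,"y":0.0,"z":0.0,"wx":0.1,"wy":0.0,"wz":0.0}
    - {"x":0.0,"y":0.0,"z":0.0,"wx":0.12,"wy":0.0,"wz":0.0}
    - {"x":0.0,"y":0.0,"z":0.0,"wx":0.14,"wy":0.0,"wz":0.0}
    - {"x":0.0,"y":0.0,"z":0.0,"wx":0.16,"wy":0.0,"wz":0.0}
    - {"x":0.0,"y":0.0,"z":0.0,"wx":0.16,"wy":0.0,"wz":0.0}
    - {"x":0.0,"y":0.0,"z":0.0,"wx":0.16,"wy":0.0,"wz":0.0}

```text
clock: 5.78
position: [0.5737, 0.143, 0.1091]
tool_rot: [1.474, 1.567, 0.055]
force: [-5.0, -5.4, -2.4]
grip_width: 0.0143
```

```bash
python3 -c "
from h import *
go((.5735,.144,.106),-6.1)"
```

```text
t 5.78 pos [0.5737 0.143  0.1091] jaw now 8.68 downdot 0.99999 shift [ 0.0078 -0.0001 -0.0025] turn [ 0.0411 -0.     -0.0006] q7 0.12 F [-5.  -5.4 -2.4] M [-1.19  0.96 -0.02] w 0.0143
```

>>> servo_tool:
  targets:
    - {"x":0.0,"y":0.0,"z":0.0,"wx":0.015,"wy":0.0,"wz":0.0}
    - {"x":0.0,"y":0.0,"z":0.0,"wx":0.03,"wy":0.0,"wz":0.0}
    - {"x":0.0,"y":0.0,"z":0.0,"wx":0.04,"wy":0.0,"wz":0.0}
    - {"x":0.0,"y":0.0,"z":0.0,"wx":0.045,"wy":0.0,"wz":0.0}
    - {"x":0.0,"y":0.0,"z":0.0,"wx":0.05,"wy":0.0,"wz":0.0}
    - {"x":0.0,"y":0.0,"z":0.0,"wx":0.05,"wy":0.0,"wz":0.0}
    - {"x":0.0,"y":0.0,"z":0.0,"wx":0.05,"wy":0.0,"wz":0.0}

```text
clock: 6.65
position: [0.5732, 0.1429, 0.1091]
tool_rot: [1.78, 1.568, 0.046]
force: [-5.3, -2.9, -0.9]
grip_width: 0.0147
```

```bash
python3 -c "
from h import *
go((.5735,.144,.106),-6.1)"
```

```text
t 6.65 pos [0.5732 0.1429 0.1091] jaw now -9.31 downdot 1.0 shift [ 0.0077  0.0003 -0.0027] turn [-0.0089 -0.0001 -0.0004] q7 -0.12 F [-5.3 -2.9 -0.9] M [-0.56  1.07  0.21] w 0.0147
```

>>> servo_tool:
  targets:
    - {"x":0.0,"y":0.0,"z":0.0,"wx":0.004,"wy":0.0,"wz":0.0}
    - {"x":0.0,"y":0.0,"z":0.0,"wx":0.008,"wy":0.0,"wz":0.0}
    - {"x":0.0,"y":0.0,"z":0.0,"wx":0.008,"wy":0.0,"wz":0.0}

```text
clock: 7.02
position: [0.5731, 0.143, 0.1091]
tool_rot: [1.788, 1.568, 0.004]
force: [-4.8, -2.7, -1.1]
grip_width: 0.0149
```

Run:
```python
from h import *
go((.5735,.144,.106),-6.1)
im,d=bot.grab_frame("side");W=world("side",d)
m=(abs(W[...,:2]-(.5735,.144))<.036).all(-1)&(W[...,2]>.115)&(W[...,2]<.14)&(im.max(-1)<90)&(d>0)
P=W[m];u=np.linalg.svd(P[:,:2]-P[:,:2].mean(0),full_matrices=False)[2][0];print(m.sum(),np.degrees(np.arctan2(u[1],u[0])),P.mean(0))
# rack front edge direction from deck points
D=W[(abs(W[...,2]-.05)<.004)&(d>0)&(abs(W[...,0]-.65)<.25)&(abs(W[...,1])<.35)]
print(len(D),cv2.minAreaRect((D[:,:2]*1000).astype(np.float32)))
cv2.imwrite("pics/side3.png",cv2.resize(im[90:190,230:360,::-1],(780,600)))
```

```text
t 7.03 pos [0.5731 0.143  0.1091] jaw now -12.22 downdot 1.0 shift [ 0.0076  0.0004 -0.0028] turn [-0.017  -0.0001 -0.0004] q7 -0.16 F [-4.8 -2.7 -1.1] M [-0.6   0.9   0.41] w 0.0149
287 -72.49890373235176 [0.57001516 0.13327482 0.13052782]
16412 ((700.4730224609375, 9.072174072265625), (685.146484375, 383.84051513671875), 85.41670227050781)
```

View pics/side3.png

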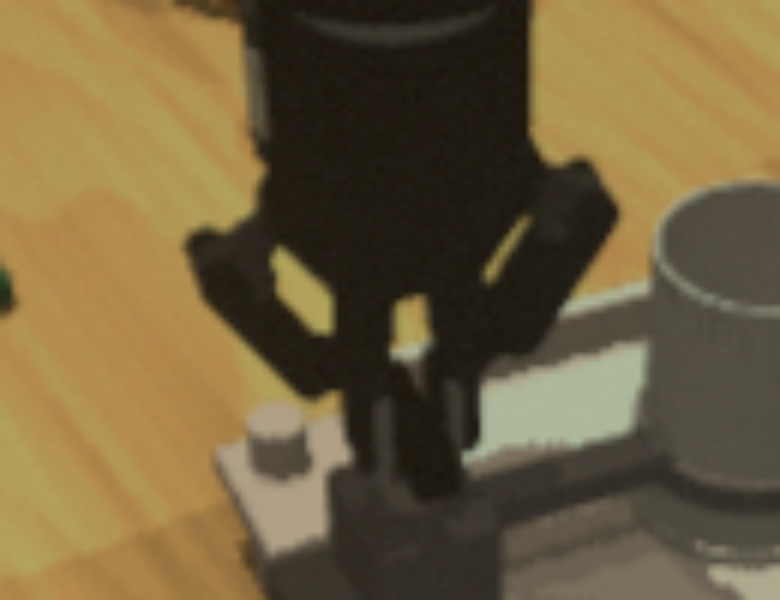

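The wing now looks parallel to the front edge, and the stop torque rose from 0.02 to 0.41 N m over the last few degrees, so it has bottomed. Next I'll back off 45° from the stop, to a jaw angle of about 39.5°.

>>> servo_tool:
  targets:
    - {"x":0.0,"y":0.0,"z":0.0,"wx":-0.02,"wy":0.0,"wz":0.0}
    - {"x":0.0,"y":0.0,"z":0.0,"wx":-0.04,"wy":0.0,"wz":0.0}
    - {"x":0.0,"y":0.0,"z":0.0,"wx":-0.06,"wy":0.0,"wz":0.0}
    - {"x":0.0,"y":0.0,"z":0.0,"wx":-0.08,"wy":0.0,"wz":0.0}
    - {"x":0.0,"y":0.0,"z":0.0,"wx":-0.1,"wy":0.0,"wz":0.0}
    - {"x":0.0,"y":0.0,"z":0.0,"wx":-0.12,"wy":0.0,"wz":0.0}
    - {"x":0.0,"y":0.0,"z":0.0,"wx":-0.135,"wy":0.0,"wz":0.0}
    - {"x":0.0,"y":0.0,"z":0.0,"wx":-0.1435,"wy":0.0,"wz":0.0}
    - {"x":0.0,"y":0.0,"z":0.0,"wx":-0.1435,"wy":0.0,"wz":0.0}
    - {"x":0.0,"y":0.0,"z":0.0,"wx":-0.1435,"wy":0.0,"wz":0.0}

```text
clock: 8.32
position: [0.5741, 0.1432, 0.1092]
tool_rot: [1.007, 1.566, 0.124]
force: [5.9, -0.1, -7.6]
grip_width: 0.0146
```

```bash
python3 -c "
from h import *
go((.5735,.144,.106),38.9)"
```

```text
t 8.32 pos [0.5741 0.1432 0.1092] jaw now 39.37 downdot 0.99999 shift [ 0.0081  0.0002 -0.0026] turn [ 0.0013  0.0004 -0.0006] q7 0.54 F [ 5.9 -0.1 -7.6] M [ 0.06 -1.34  0.03] w 0.0146
```

>>> servo_tool:
  targets:
    - {"x":0.0,"y":0.0,"z":0.0,"wx":0.0,"wy":0.0,"wz":0.0}
    - {"x":0.0,"y":0.0,"z":0.0,"wx":0.0,"wy":0.0,"wz":0.0}
    - {"x":0.0,"y":0.0,"z":0.0,"wx":0.0,"wy":0.0,"wz":0.0}
    - {"x":0.0,"y":0.0,"z":0.0,"wx":0.0,"wy":0.0,"wz":0.0}
  grip: 0.2

```text
clock: 8.82
position: [0.5741, 0.1432, 0.1093]
tool_rot: [1.027, 1.566, 0.143]
force: [0.2, 0.3, -0.1]
grip_width: 0.0511
```

>>> servo_tool:
  targets:
    - {"x":-0.05,"y":0.0,"z":0.0,"wx":0.0,"wy":0.0,"wz":0.0}
    - {"x":-0.15,"y":0.0,"z":0.0,"wx":0.0,"wy":0.0,"wz":0.0}
    - {"x":-0.3,"y":0.0,"z":0.0,"wx":0.0,"wy":0.0,"wz":0.0}
    - {"x":-0.35,"y":0.0,"z":0.0,"wx":0.0,"wy":0.0,"wz":0.0}
    - {"x":-0.35,"y":0.15,"z":-0.15,"wx":0.0,"wy":0.0,"wz":0.0}
    - {"x":-0.35,"y":0.25,"z":-0.35,"wx":0.0,"wy":0.0,"wz":0.0}
    - {"x":-0.35,"y":0.25,"z":-0.5,"wx":0.0,"wy":0.0,"wz":0.0}
    - {"x":-0.35,"y":0.25,"z":-0.5,"wx":0.0,"wy":0.0,"wz":0.0}
    - {"x":-0.35,"y":0.25,"z":-0.5,"wx":0.0,"wy":0.0,"wz":0.0}

```text
clock: 9.95
position: [0.5217, 0.3647, 0.2488]
tool_rot: [1.281, 1.567, 0.402]
force: [-0.2, -0.6, -0.6]
grip_width: 0.0512
```

Run:
```python
from h import *
go((.5735,.144,.106),38.9)
for n in("top","side"):
    im,d=bot.grab_frame(n);W=world(n,d); save(f"pics/{n}4.png",im)
    for k,c in dict(holder=(.5735,.144),pot=(.5575,-.005),pegs=(.5415,-.154)).items():
        m=(abs(W[...,:2]-c)<.045).all(-1)&(W[...,2]>.115)&(W[...,2]<.15)&(im.max(-1)<90)&(d>0)
        P=W[m]; zt=np.percentile(P[:,2],95); T=P[P[:,2]>zt-.006]
        e=cv2.minAreaRect((T[:,:2]*1000).astype(np.float32)); u=np.linalg.svd(T[:,:2]-T[:,:2].mean(0),full_matrices=False)[2][0]
        print(n,k,len(T),"mean",T.mean(0).round(4),"rect",np.round(e[0],1),np.round(e[1],1),"dir",(np.degrees(np.arctan2(u[1],u[0]))%180).round(1))
a=cv2.imread("pics/top4.png");cv2.imwrite("pics/top4c.png",cv2.resize(a[80:240,190:470],(784,448)))
```

```text
t 9.95 pos [0.5217 0.3647 0.2488] jaw now 39.66 downdot 0.99999 shift [ 0.3567 -0.2538  0.5071] turn [ 0.0021  0.0002 -0.0006] q7 0.12 F [-0.2 -0.6 -0.6] M [-0.05 -0.04  0.  ] w 0.0512
top holder 173 mean [0.5739 0.1441 0.1335] rect [573.6 144.3] [12.4 54.7] dir 129.5
top pot 168 mean [ 0.5569 -0.0041  0.1337] rect [557.3  -4.1] [11.6 51.3] dir 148.2
top pegs 172 mean [ 0.5423 -0.1533  0.1335] rect [ 541.8 -153.3] [12.1 53.8] dir 167.2
side holder 145 mean [0.5722 0.1417 0.1349] rect [572.8 143.1] [13.7 52.6] dir 129.1
side pot 195 mean [ 0.5567 -0.007   0.1348] rect [556.7  -5.6] [12.8 52. ] dir 148.5
side pegs 277 mean [ 0.5396 -0.1552  0.1349] rect [ 540.8 -155.2] [11.8 53.8] dir 166.7
```

View pics/top4c.png

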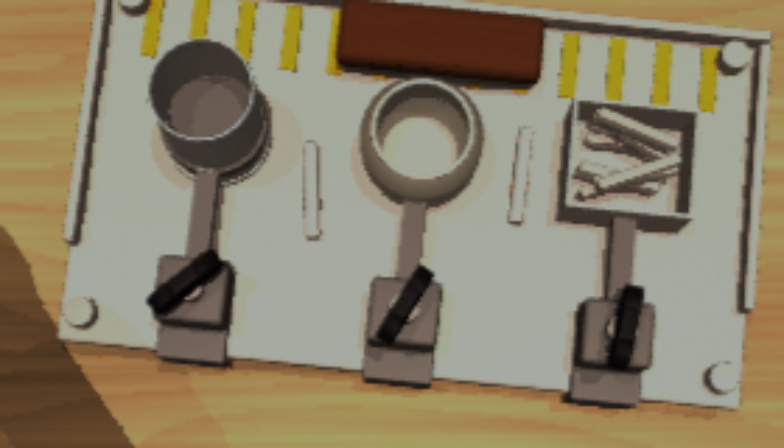

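The picture shows the holder wing at (185,282), about 45° to the front edge. It measures 129.3° against a front edge at 83.9°, so it is 45.4° off the stop. The pot wing at (405,305) and the pegs wing at (627,327) have not moved, and the gripper is clear. I'll hand it in.

```bash
python3 -c "
from workcell import bot
print(bot.job_done())"
```

```text
the job is handed in; nothing more can be done
None
```

I turned the holder clamp's wing screw clockwise until it bottomed, backed it off an eighth of a turn, let go and moved the arm clear. The job was handed in at about 10 s of the 35 s allowed.

- **Bottoming:** the torque about the screw axis rose from 0.02 to 0.41 N m over the last few degrees. The wing then looked parallel to the front edge.
- **Back-off:** after release, the two cameras put the wing at 129.5° and 129.1°. The front edge is at about 83.9°, so the screw stands about 45° off the stop, good to about a degree.
- **Other two screws:** the pot's and pegs' wings read within about 0.6° of their starting angles, which is measurement noise.
- **Forces:** the readings I took peaked at about 14 N, and the gripper is touching nothing.
- **Disagreement:** while gripping the 12 mm wing, the gripper reported an opening of 14 to 15 mm. I did not find out why, but the wing followed the tool and the camera check agrees with the result.

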